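# Tip the rinsed stir bars into the tray's spout corner over the drip dish

### The arm

A 7-joint arm with a two-finger parallel gripper is mounted at the origin on the work surface. World frame = base frame: x ahead of the robot, y to its left, z up, the work surface at z = 0. Lengths are in m, angles in rad, forces in N, time in s.
With the tool pointing down it reaches from about 0.4 to 0.85 m from the base axis. Payload 10.4 kg.
Tool frame: the origin (TCP) lies at the centre of the arm's flange, where the gripper is bolted on; the fingertips stand 173 mm ahead of it and the grasp point (between the pads) lies 155 mm ahead of it (manip.nose_length is the distance from the TCP to the fingertips, in m); z points along the fingers, x is the direction in which the jaws open and shut, and the axes are right-handed (so a half turn about z gives the same grasp; the last joint's range is limited). The gripper opens to 85 mm and grips with 20 to 120 N. Pads are 22 mm wide; open, the fingers measure 114 mm over their backs; the gripper's body (76 mm by 85 mm) begins 54 mm behind the grasp point. The pads swing forward as they close: fully open they stand 13 mm farther back than shut.
Start: joints at [1.317, 0.332, -0.065, 1.46, 0.022, 1.35, -0.088], TCP at [0.143, -0.608, 0.405] pointing down, gripper open.
Joint ranges: [-2.6, 2.6], [-0.5, 2.12], [-1.47, 1.34], [0.16, 2.42], [-1.27, 4.41], [0.06, 2.06], [-2.6, 2.6]. Speed limits (rad/s): [2.22, 2.22, 2.79, 2.79, 3.14, 3.14, 3.14].

### API

Orientations are given as a unit quaternion [x, y, z, w].
In Python, from workcell import status, cams, order, manip gives the robot as it stands.
- The arm moves only by the tool servo_tool, never from a script. Its argument "motion" is a list that holds one entry, the list of rows, each a list of 6 numbers: the shift along the tool's x, y, z in units of 50 mm (1.0 is 50 mm), then the turn, a rotation vector about the tool's x, y, z in units of 5 degrees (1.0 is 5 degrees). In form: [[[x, y, z, ax, ay, az], ...]]. A call has 1 to 12 rows; each row shifts and turns the pose as measured when the row begins, along the tool's axes as they then stand; what a row does not reach is not made up. A row lasts 1/10 s, in which the tool goes at most 50 mm and 8.59 degrees, less where a joint would pass 70% of its speed; a pose out of reach is approached as far as the arm can. A call is refused whole if a number of a shift passes 1 or a number of a turn 1, either way. A call with a gripper value outside its range is refused whole. "jaw" is the closure in counts, from 0 (fully open) to 255 (shut), set as the call begins (left out, the last holds). The fingers move at their own pace and stop on an object; "force" is the grip in N (left out, the last holds). Time passes only in rows, so rows that do not move let the fingers close. It gives the time, the measured TCP pose, the force and the opening at its end, in the units of the state.
- status.get_obs(): the state, without advancing time (a new reading comes with each control period).
- cams.camera(name): name is "scene" or "top" or "wrist"; returns a dict with "color" (384x512x3 uint8, red, green, blue), "vertical_fov" (degrees; the focal length in pixels is half the picture's height over the tangent of half this angle, whatever the lens; pixels are square), "cx", "cy" (the principal point, pixels), "k1" (the pictures are not rectified: a ray, as slopes to the right and down, at radius r is drawn at 1 + k1 r^2 times it, then the intrinsics apply), "extrinsics" (4x4, takes a point from camera to world coordinates). Camera axes: x right, y down, z forward; pixel columns grow to the right and rows downward; lengths in m; the calibration is good to about 2 mm. A picture is of the moment at which its call begins. There is no depth.
- order.hand_in(): hands the job in, once; it reports no verdict.
The state is a dict: "clock": time; "joint_pos": joint angles; "joint_velocities": joint speeds; "tau": joint torques, N m; "position": TCP position; "ee_rot": TCP orientation; "ft_force": force on the tool from outside, world axes, zero at the start; "torque": the same for the moment, N m; "grip_width": opening from 0.0 (shut) to 1.0 (fully open).
Only numpy, scipy, OpenCV 4.12 (cv2) and the standard library are available. Lean on these libraries where they do the work, as an engineer would, in place of code of your own. Each camera call takes 0.05 s, during which the arm holds its last target.

### The job

The steel tray of rinsed stir bars has to drain: pick it up by its bridge handle, bring its spout over the middle of the white drip dish and tip the tray, spout corner lowest, until all four stir bars have slid together into that corner. Finish while holding it like that: in the gripper, tilted and still, the spout a few centimetres above the dish and the tray touching nothing else; leave the dish and the other things on the bench where they are.

Things in the scene. Friction and masses are not known exactly. Their poses are not given: they have to be found in the camera images.
- tray_grip (a point): centre of the black bar of the tray's bridge handle, 110 mm above the tray's underside. The bar is 14 x 14 mm in section, 158 mm long, runs along the tray's y above its middle, on two posts at the middles of the long walls, with 60 mm of free room below it down to the rim. Axes: x along the tray's long side, y along the handle, z up out of the tray (level at the start)
- tray_spout (a point): tip of the pouring lip outside the tray's only spout corner, the -x, -y corner; at (-116, -91, -77) mm from tray_grip in tray axes. The lip is a small V of sheet steel near the rim; the floor of that corner has small dark drain holes (look only)
- tray_corner (a point): inner floor corner of the tray at the spout, at (-96, -71, -106) mm from tray_grip in tray axes; the wall stands closed around it, so the bars stay in the tray
- tray: loose steel tray, about 0.36 kg, 200 x 150 mm (its x, y), 40 mm high, open on top, walls and floor 4 mm; origin at the centre of its underside, axes as at tray_grip
- bar1_center (a point): centre of loose white stir bar 1 of 4: a rod with round ends, 24 mm long, 12 mm thick, 12 g, lying on the tray's floor; its own x runs along the rod. The bars are slippery (friction about 0.15) and slide or roll once the tray is tilted by some 12 degrees, where they rub along a wall by 20
- bar2_center (a point): centre of loose white stir bar 2 of 4: a rod with round ends, 24 mm long, 12 mm thick, 12 g, lying on the tray's floor; its own x runs along the rod. The bars are slippery (friction about 0.15) and slide or roll once the tray is tilted by some 12 degrees, where they rub along a wall by 20
- bar3_center (a point): centre of loose white stir bar 3 of 4: a rod with round ends, 24 mm long, 12 mm thick, 12 g, lying on the tray's floor; its own x runs along the rod. The bars are slippery (friction about 0.15) and slide or roll once the tray is tilted by some 12 degrees, where they rub along a wall by 20
- bar4_center (a point): centre of loose white stir bar 4 of 4: a rod with round ends, 24 mm long, 12 mm thick, 12 g, lying on the tray's floor; its own x runs along the rod. The bars are slippery (friction about 0.15) and slide or roll once the tray is tilted by some 12 degrees, where they rub along a wall by 20
- dish_mouth (a point): centre of the mouth of the loose white ceramic bowl (the drip dish), 150 mm wide over the rim, 45 mm high; this point is 45 mm above the bench
- bung: brown rubber stopper, 38 mm wide at its top, 30 mm high, standing beside the tray; a bystander, to be left where it is; origin at its underside or centre
- cup: small white evaporating cup, 44 mm wide, 22 mm high, beside the tray; a bystander, to be left where it is; origin at its underside or centre
- scoop: steel lab spoon 160 mm long, lying in front of the dish; a bystander, to be left where it is; origin at its underside or centre
- boss: small aluminium boss-head clamp, about 45 x 40 x 22 mm, lying behind the dish; a bystander, to be left where it is; origin at its underside or centre
- bottle: white wide-neck bottle with black cap, 68 mm wide, 95 mm high, at the right side; a bystander, to be left where it is; origin at its underside or centre
- amber: amber bottle, 56 mm wide, 100 mm high, at the left side; a bystander, to be left where it is; origin at its underside or centre
- dish: the same dish; origin at the centre of its underside
Not all that is in view belongs to the job. There is more than one size of the dish; the job needs the smallest.

How it is judged:
On the way:
1. the tray is lifted clear of the bench (height (world z) of tray_corner above 0.052 m and contact force between tray and the fingers above 1 N), for 0.2 s.
At the end, for the whole second after the job is handed in: Tray still in the fingers, touching nothing else, tilted 0.25-0.9 rad, spout corner lowest (x and y both sloping 0.06+ rad), inner corner 52-200 mm above the bench, spout tip within 60 mm of the dish centre seen from above, all four bar centres within 95 mm of the inner corner (all of step 1 and distance between each of bar1_center, bar2_center, bar3_center, bar4_center and tray_corner below 0.095 m and angle between tray's own z axis and vertical between 0.25 and 0.9 rad and angle between tray's own x axis and vertical below 1.5108 rad and angle between tray's own y axis and vertical below 1.5108 rad and horizontal distance between tray_spout and dish_mouth below 0.06 m and height (world z) of tray_corner below 0.2 m and contact force between tray and dish below 0.2 N and linear speed of tray below 0.03 m/s); the arm keeps its last pose, push and grip.
It fails at once if the drip dish is moved more than 30 mm (distance of dish from where it was at the start of the episode above 0.03 m).
It fails at once if another thing on the bench is moved more than 30 mm (distance of any of bung, cup, scoop, boss, bottle, amber from where it was at the start of the episode above 0.03 m).
It also fails if it takes over 38 s, if anything falls off the work surface, if the arm or the gripper's body presses on something with over 40 N, if the wrist force passes 120 N, or if a joint passes its speed limit or range.

## Working session

There is one attempt and no reset: what is moved stays moved. The work goes in short steps, Python scripts to look and compute and a tool call to move; the robot and the scene stay as the last step left them, time stands still between calls to the robot, and variables do not carry over. Pictures are saved under pics/ and viewed, and the job is handed in when it is done.

Besides the shell and the picture viewer there is one more tool, called after "Request:" in YAML: its name, and indented under it one key for each argument. servo_tool: Moves the arm, as the interface text tells. Its arguments: {"type":"object","properties":{"motion":{"type":"array","items":{"type":"array","items":{"type":"array","items":{"type":"number"}}}},"jaw":{"type":"number"},"force":{"type":"number"}},"required":["motion"]}

```bash
mkdir -p pics
cat > h.py <<'E'
import numpy as np, cv2
from workcell import status, cams, order, manip
from scipy.spatial.transform import Rotation as R
def cam(n,save=None):
    c=cams.camera(n)
    if save: cv2.imwrite('pics/'+save,c['color'][:,:,::-1])
    return c
def KD(c):
    h,w=c['color'].shape[:2]; f=h/2/np.tan(np.radians(c['vertical_fov'])/2)
    return np.array([[f,0,c['cx']],[0,f,c['cy']],[0,0,1]]),np.array([c['k1'],0,0,0.])
def ray(c,uv):
    K,D=KD(c); p=cv2.undistortPoints(np.array(uv,float).reshape(-1,1,2),K,D).reshape(-1,2)
    E=np.array(c['extrinsics']); d=np.c_[p,np.ones(len(p))]@E[:3,:3].T
    return E[:3,3],d
def plane(c,uv,z):
    o,d=ray(c,uv); return o+d*((z-o[2])/d[:,2])[:,None]
def proj(c,P):
    K,D=KD(c); E=np.linalg.inv(np.array(c['extrinsics']))
    return cv2.projectPoints(np.array(P,float).reshape(-1,1,3),cv2.Rodrigues(E[:3,:3])[0],E[:3,3],K,D)[0].reshape(-1,2)
E
python3 - <<'E'
from h import *
o=status.get_obs(); print({k:np.round(v,3) for k,v in o.items()}, manip.nose_length)
for n in('scene','top','wrist'):
    c=cam(n,n+'0.png'); print(n,c['vertical_fov'],c['cx'],c['cy'],c['k1'],np.round(c['extrinsics'],3).tolist())
E
```

```text
{'clock': np.float64(0.0), 'joint_pos': array([ 1.317,  0.333, -0.065,  1.461,  0.022,  1.35 , -0.089]), 'joint_velocities': array([-0.   ,  0.001, -0.001, -0.001, -0.001,  0.002,  0.   ]), 'tau': array([-0.0000e+00, -6.2545e+01,  4.9000e-02, -3.9160e+01,  1.6000e-02,
        1.0000e-02,  0.0000e+00]), 'position': array([ 0.143, -0.608,  0.404]), 'ee_rot': array([ 0.784, -0.621, -0.001, -0.   ]), 'ft_force': array([-0.128,  0.412,  0.722]), 'torque': array([ 0.046, -0.026,  0.02 ]), 'grip_width': np.float64(1.002)} 0.1734
scene 45.36667609087793 255.58727223877392 185.1677756053144 0.029841620621003904 [[0.767, 0.514, -0.385, 1.041], [0.642, -0.605, 0.471, -0.645], [0.009, -0.608, -0.794, 1.176], [0.0, 0.0, 0.0, 1.0]]
top 48.50783079219993 255.88344647974364 187.77613638772849 -0.1110084143679697 [[0.025, -0.983, 0.18, 0.284], [-0.999, -0.029, -0.017, 0.007], [0.022, -0.179, -0.984, 1.247], [0.0, 0.0, 0.0, 1.0]]
wrist 58.59981399603035 255.35853552213078 196.0417869608567 0.009330108865944244 [[0.229, -0.933, -0.279, 0.214], [-0.973, -0.219, -0.066, -0.591], [0.001, 0.286, -0.958, 0.374], [0.0, 0.0, 0.0, 1.0]]
```

View pics/scene0.png

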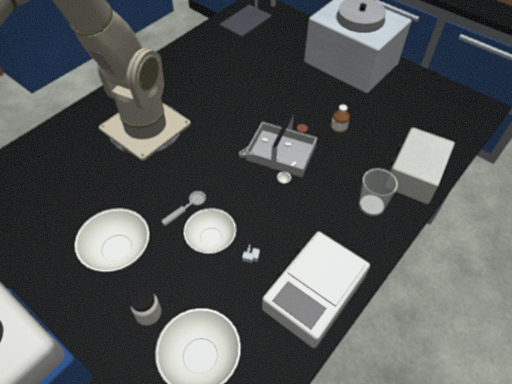

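View pics/top0.png

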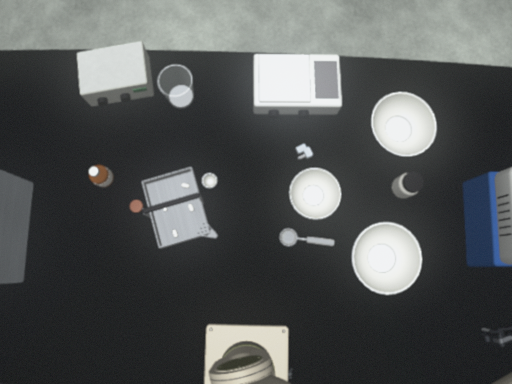

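The scene shows the tray at about (283,148) in the scene view and (180,207) in the top view, with its spout at top (213,235). There are three bowls in the top view: (315,193), (404,124) and (387,258). The one at (315,193), between scoop and boss, looks smallest. I'll enlarge and measure it.

Run:
```python
from h import *
c=cam('top'); im=c['color'][:,:,::-1]
cv2.imwrite('pics/t1.png',cv2.resize(im[155:260,75:235],None,fx=5,fy=5,interpolation=cv2.INTER_CUBIC))
cv2.imwrite('pics/t2.png',cv2.resize(im[85:305,270:450],None,fx=2.7,fy=2.7,interpolation=cv2.INTER_CUBIC))
s=cam('scene'); cv2.imwrite('pics/s1.png',cv2.resize(s['color'][105:190,225:335,::-1],None,fx=7,fy=7,interpolation=cv2.INTER_CUBIC))
hsv=cv2.cvtColor(im,cv2.COLOR_BGR2HSV); m=((hsv[:,:,2]>120)).astype(np.uint8)
for ct in cv2.findContours(m,cv2.RETR_EXTERNAL,cv2.CHAIN_APPROX_NONE)[0]:
    a=cv2.contourArea(ct)
    if 40<a<6000:
        e=cv2.fitEllipse(ct); P=plane(c,[e[0]],0.045)[0]
        q=ct.reshape(-1,2); W=plane(c,q,0.045)[:,:2]; (ctr,r)=cv2.minEnclosingCircle(W.astype(np.float32))
        print(a,np.round(e[0]),np.round(e[1],1),'world@45mm',np.round(P,3),'circ',np.round(ctr,3),round(2*r,3))
```

```text
3308.5 [244. 353.] [62.7 91.7] world@45mm [0.047 0.007 0.045] circ [0.04  0.002] 0.271
381.5 [303. 239.] [17.1 52.4] world@45mm [ 0.362 -0.149  0.045] circ [ 0.367 -0.162] 0.155
3980.0 [386. 258.] [69.7 72.8] world@45mm [ 0.312 -0.389  0.045] circ [ 0.314 -0.391] 0.208
101.5 [136. 206.] [11.2 11.7] world@45mm [0.442 0.329 0.045] circ [0.443 0.328] 0.035
1918.5 [182. 223.] [45.8 62.8] world@45mm [0.396 0.193 0.045] circ [0.394 0.19 ] 0.204
129.0 [411. 183.] [20.7 32.5] world@45mm [ 0.531 -0.469  0.045] circ [ 0.524 -0.451] 0.074
173.0 [209. 180.] [14.7 15.1] world@45mm [0.522 0.122 0.045] circ [0.522 0.122] 0.047
515.0 [497. 223.] [15.4 93.1] world@45mm [ 0.418 -0.736  0.045] circ [ 0.434 -0.741] 0.282
258.0 [507. 185.] [ 8.9 68.5] world@45mm [ 0.535 -0.777  0.045] circ [ 0.503 -0.786] 0.177
2102.5 [315. 193.] [51.1 52.5] world@45mm [ 0.493 -0.183  0.045] circ [ 0.494 -0.183] 0.154
1356.5 [170. 186.] [29.8 64.3] world@45mm [0.5   0.234 0.045] circ [0.5   0.234] 0.166
206.0 [ 97. 173.] [16.3 16.7] world@45mm [0.533 0.451 0.045] circ [0.532 0.452] 0.056
143.0 [304. 151.] [13.8 16.1] world@45mm [ 0.617 -0.151  0.045] circ [ 0.616 -0.151] 0.053
3309.0 [403. 124.] [61.9 68.1] world@45mm [ 0.714 -0.455  0.045] circ [ 0.716 -0.456] 0.209
1116.0 [176.  84.] [33.4 43.9] world@45mm [0.815 0.236 0.045] circ [0.811 0.234] 0.146
```

View pics/t1.png

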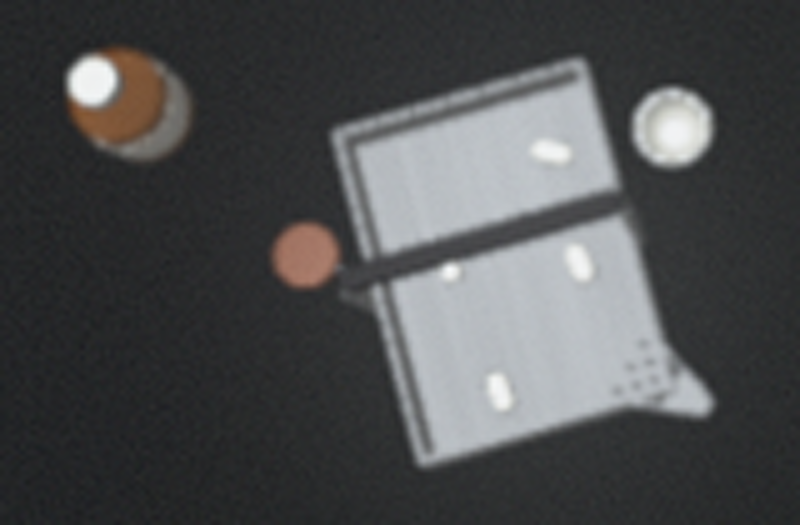

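View pics/t2.png

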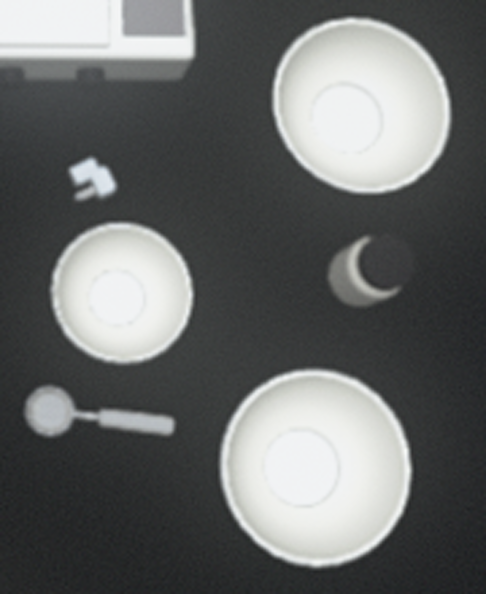

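View pics/s1.png

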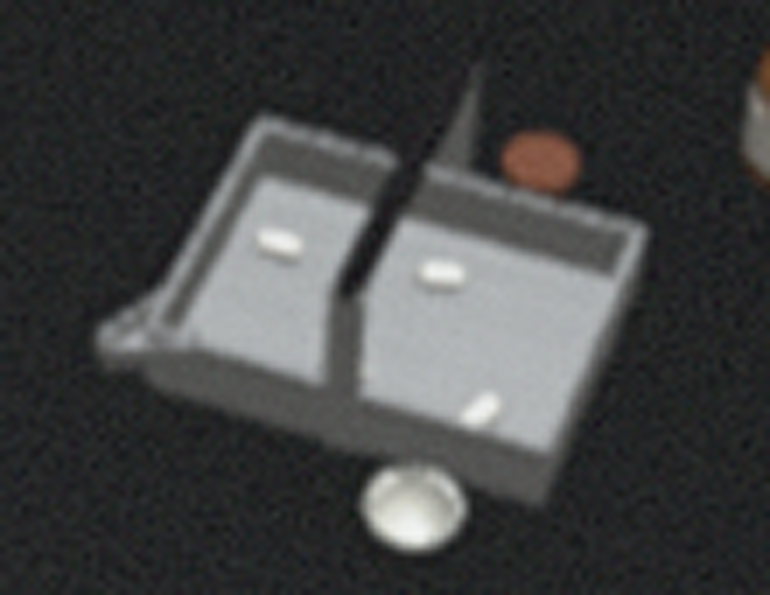

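The three bowls measure 154 mm at top (315,193), 209 mm at (404,124) and 208 mm at (387,258). The one at (315,193) fits the 150 mm drip dish, and the crop confirms it is the smallest. In the crop, the tray's spout tip is at (710,405). The handle bar runs from (345,278) to (625,200).

Run:
```python
from h import *
c=cam('top')
f=lambda L:np.array(L)/5+[75-.4,155-.4]
rim=plane(c,f([(335,130),(582,60),(424,465)]),0.04); print('rim',np.round(rim,3).tolist())
L=rim-np.roll(rim,1,0); print('sides',np.linalg.norm(L,axis=1).round(3), np.degrees(np.arctan2(*(rim[0]-rim[1])[:2][::-1])).round(1),np.degrees(np.arctan2(*(rim[0]-rim[2])[:2][::-1])).round(1))
bar=plane(c,f([(345,278),(625,200)]),0.11); d=bar[0]-bar[1]; print('bar',bar.round(3).tolist(),np.linalg.norm(d),np.degrees(np.arctan2(d[1],d[0])),'mid',bar.mean(0))
sp=plane(c,f([(708,405)]),0.033)[0]; print('spout',sp)
ctr=(rim[1]+rim[2])/2; print('ctr from rim',ctr)
y=d/np.linalg.norm(d); x=np.array([y[1],-y[0],0])
print('pred spout', ctr-0.116*x-0.091*y, 'from bar',bar.mean(0)-.116*x-.091*y)
# two-view check of bar near end/midpoint
s=cam('scene')
for nm,P in(('barmid',np.r_[ctr[:2],.11]),('spout',sp)):print(nm,proj(s,[P]),proj(c,[P]))
g=lambda L:np.array(L)/7+[225-.4,105-.4]
print('scene bar near end',g([(345,293)]), 'proj bar',proj(s,bar), 'spout seen',g([(102,350)]))
o=status.get_obs(); print('tool R',R.from_quat(o['ee_rot']).as_matrix().round(3).tolist())
```

```text
rim [[0.516, 0.318, 0.04], [0.562, 0.176, 0.04], [0.326, 0.254, 0.04]]
sides [0.201 0.148 0.248] 107.9 18.5
bar [[0.422, 0.288, 0.11], [0.469, 0.139, 0.11]] 0.1564385438593364 107.48099978776936 mid [0.44520746 0.21380975 0.11      ]
spout [0.36467153 0.0954669  0.033     ]
ctr from rim [0.44362121 0.21507976 0.04      ]
pred spout [0.36031393 0.09343726 0.04      ] from bar [0.36190018 0.09216725 0.11      ]
barmid [[282.1041256  129.40441925]] [[171.09899864 202.96286209]]
spout [[239.65724213 154.55226552]] [[216.2 235.6]]
scene bar near end [[273.88571429 146.45714286]] proj bar [[290.50496079 114.16839444]
 [273.4953417  146.48306557]] spout seen [[239.17142857 154.6       ]]
tool R [[0.229, -0.973, -0.0], [-0.973, -0.229, 0.0], [-0.0, -0.0, -1.0]]
```

The tray pose is consistent between the two views:
- Sides measure 201 x 148 mm and the bar 156 mm.
- The spout projects within 1 px in the scene view.
- Grip is at about (0.444, 0.214, 0.110), yaw 17.7°. The dish is at (0.494, -0.183).

I'll swing over along an arc.

Request:
servo_tool:
  motion:
    - [[0, -1, 0, 0, 0, -1], [0, -1, 0, 0, 0, -1], [0, -1, 0, 0, 0, -1], [0, -1, 0, 0, 0, -1], [0, -1, 0, 0, 0, -1], [0, -1, 0, 0, 0, -1], [0, -1, 0, 0, 0, -1], [0, -1, 0, 0, 0, -1], [0, -1, 0, 0, 0, -1], [0, -1, 0, 0, 0, -1], [0, -1, 0, 0, 0, -1], [0, -1, 0, 0, 0, -1]]
  jaw: 0
  force: 100

```text
clock: 1.55
position: [0.5714, -0.2371, 0.4013]
ee_rot: [0.991, -0.135, -0.001, 0.001]
ft_force: [1.2, 0.1, 0.4]
grip_width: 0.999
```

```bash
cat > mv.py <<'E'
import sys
from h import *
def delta(P,Rt):
    o=status.get_obs(); Rc=R.from_quat(o['ee_rot']); 
    d=Rc.inv().apply(np.array(P)-o['position'])/.05; w=(Rc.inv()*Rt).as_rotvec(degrees=True)/5
    print('t',round(float(o['clock']),2),'pos',o['position'].round(4),'q',o['joint_pos'].round(2),'F',o['ft_force'].round(1),'w',round(float(o['grip_width']),3)); print('shift units',d.round(2),'turn units',w.round(2))
def down(h):
    a=np.radians(h); x=[np.cos(a),np.sin(a),0]; y=[np.sin(a),-np.cos(a),0]
    return R.from_matrix(np.array([x,y,[0,0,-1]]).T)
E
python3 -c "
from mv import *
delta([.4445,.2143,.35],down(17.7))"
```

```text
t 1.55 pos [ 0.5714 -0.2371  0.4013] q [ 0.69  0.36 -0.48  1.46  0.17  1.36 -0.07] F [1.2 0.1 0.4] w 0.999
shift units [-4.85 -8.03  1.01] turn units [ 0.03  0.04 -6.64]
```

Request:
servo_tool:
  motion:
    - [[-0.25, -0.9, 0, 0, 0, -0.66], [-0.25, -0.9, 0, 0, 0, -0.66], [-0.25, -0.9, 0, 0, 0, -0.66], [-0.25, -0.9, 0, 0, 0, -0.66], [-0.25, -0.9, 0, 0, 0, -0.66], [-0.25, -0.9, 0, 0, 0, -0.66], [-0.25, -0.9, 0, 0, 0, -0.66], [-0.25, -0.9, 0, 0, 0, -0.66], [-0.25, -0.9, 0, 0, 0, -0.66], [-0.25, -0.9, 0, 0, 0, -0.66]]

```text
clock: 2.55
position: [0.4427, 0.2253, 0.4008]
ee_rot: [0.986, 0.166, 0.001, 0.001]
ft_force: [1.4, 0.6, -0.2]
grip_width: 1.001
```

```bash
python3 -c "
from mv import *
delta([.4445,.2143,.35],down(17.7))"
```

```text
t 2.55 pos [0.4427 0.2253 0.4008] q [ 0.26  0.13 -0.87  1.76  0.1   1.3  -0.3 ] F [ 1.4  0.6 -0.2] w 1.001
shift units [-0.04  0.22  1.02] turn units [ 0.02 -0.01  0.29]
```

Request:
servo_tool:
  motion:
    - [[-0.02, 0.12, 0.5, 0, 0, 0.15], [-0.02, 0.1, 0.5, 0, 0, 0.15], [0, 0, 0, 0, 0, 0]]

```text
clock: 2.85
position: [0.4397, 0.222, 0.3515]
ee_rot: [0.987, 0.161, 0.003, 0.0]
ft_force: [0.5, -0.3, 0.3]
grip_width: 1.0
```

```bash
python3 -c "
from mv import *
delta([.4445,.2143,.265],down(17.7))
c=cam('wrist','w1.png')
y=np.array([-np.sin(np.radians(17.7)),np.cos(np.radians(17.7)),0]); m=np.array([.4445,.2143,.117]); print(proj(c,[m-.079*y,m,m+.079*y]))"
```

```text
t 2.85 pos [0.4397 0.222  0.3515] q [ 0.25  0.16 -0.87  1.84  0.13  1.2  -0.34] F [ 0.5 -0.3  0.3] w 1.0
shift units [0.03 0.17 1.73] turn units [ 0.01 -0.06  0.16]
[[254.1063714  330.66006054]
 [255.70019292 226.57039877]
 [257.66387447  98.45087246]]
```

View pics/w1.png

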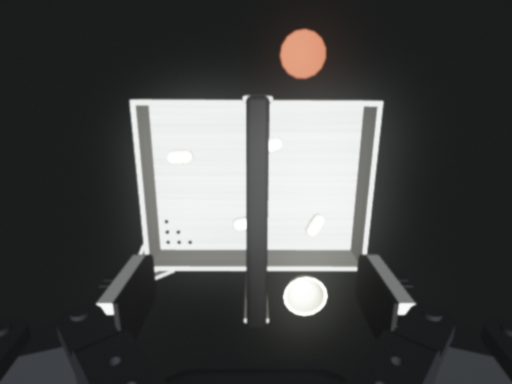

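The wrist view shows the bar from (258,97) to (257,325), against a prediction of (258,98) to (254,331), so the estimate holds. Descending.

Request:
servo_tool:
  motion:
    - [[0.01, 0.06, 0.5, 0, -0.02, 0.06], [0.01, 0.06, 0.5, 0, -0.02, 0.05], [0.01, 0.05, 0.5, 0, -0.02, 0.05], [0, 0, 0.2, 0, 0, 0], [0, 0, 0, 0, 0, 0]]

```text
clock: 3.4
position: [0.4487, 0.2151, 0.2727]
ee_rot: [0.988, 0.152, 0.005, -0.0]
ft_force: [0.9, 0.7, 0.7]
grip_width: 0.998
```

```bash
python3 -c "
from mv import *
delta([.4445,.2143,.265],down(17.7))"
```

```text
t 3.4 pos [0.4487 0.2151 0.2727] q [ 0.21  0.27 -0.84  1.92  0.24  1.04 -0.42] F [0.9 0.7 0.7] w 0.998
shift units [-0.09 -0.01  0.15] turn units [ 0.01 -0.12 -0.04]
```

Request:
servo_tool:
  motion:
    - [[-0.05, 0, 0.15, 0, -0.1, 0], [-0.04, 0, 0.03, 0, -0.05, 0], [0, 0, 0, 0, 0, 0]]

```text
clock: 3.7
position: [0.4453, 0.2144, 0.2662]
ee_rot: [0.988, 0.152, 0.0, 0.0]
ft_force: [-0.3, 0.8, -0.2]
grip_width: 0.998
```

```bash
python3 -c "
from mv import *
delta([.4445,.2143,.265],down(17.7))"
```

```text
t 3.7 pos [0.4453 0.2144 0.2662] q [ 0.21  0.28 -0.83  1.93  0.24  1.04 -0.42] F [-0.3  0.8 -0.2] w 0.998
shift units [-0.02 -0.    0.02] turn units [ 0.01 -0.   -0.04]
```

Well aligned. Closing.

Request:
servo_tool:
  motion:
    - [[0, 0, 0, 0, 0, 0], [0, 0, 0, 0, 0, 0], [0, 0, 0, 0, 0, 0], [0, 0, 0, 0, 0, 0], [0, 0, 0, 0, 0, 0], [0, 0, 0, 0, 0, 0], [0, 0, 0, 0, 0, 0], [0, 0, 0, 0, 0, 0], [0, 0, 0, 0, 0, 0], [0, 0, 0, 0, 0, 0]]
  jaw: 255
  force: 100

```text
clock: 4.7
position: [0.4457, 0.2148, 0.2682]
ee_rot: [0.988, 0.152, 0.002, 0.0]
ft_force: [-1.1, 0.3, 1.1]
grip_width: 0.135
```

Request:
servo_tool:
  motion:
    - [[0, 0, -0.2, 0, 0, 0], [0, 0, -0.4, 0, 0, 0], [0, 0, -0.5, 0, 0, 0], [0, 0, -0.5, 0, 0, 0], [0, 0, -0.5, 0, 0, 0], [0, 0, -0.5, 0, 0, 0], [0, 0, -0.4, 0, 0, 0], [0, 0, -0.2, 0, 0, 0]]

```text
clock: 5.5
position: [0.4426, 0.2139, 0.4322]
ee_rot: [0.988, 0.154, -0.005, 0.001]
ft_force: [0.8, 0.2, -5.2]
grip_width: 0.139
```

```bash
python3 -c "
from mv import *
delta([.4445,.2143,.425],down(17.7))
c=cam('wrist','w2.png');c=cam('scene','s2.png')"
```

```text
t 5.5 pos [0.4426 0.2139 0.4322] q [ 0.29  0.09 -0.87  1.72  0.07  1.37 -0.28] F [ 0.8  0.2 -5.2] w 0.139
shift units [0.04 0.   0.14] turn units [ 0.01  0.11 -0.01]
```

View pics/w2.png

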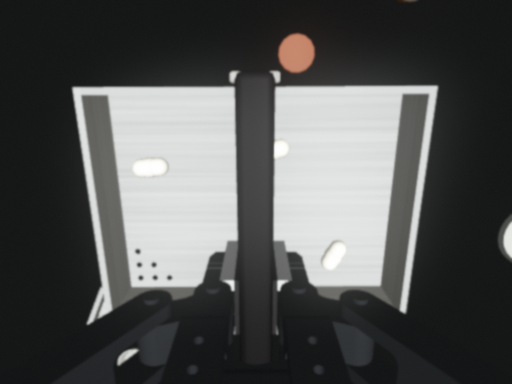

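View pics/s2.png

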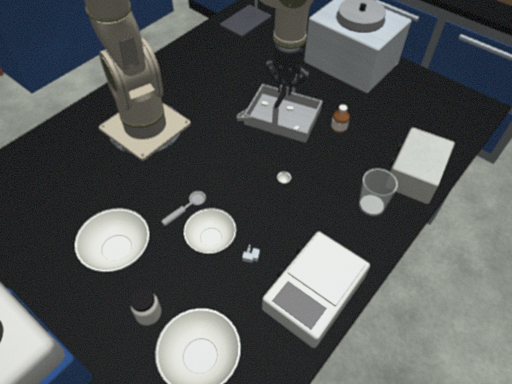

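The tray is lifted: the grip is 0.139 open, the load is about 5 N, and the bystanders are in place in the scene view. Next I work out the pour pose, with uphill pointing outward from the base.

```bash
cat >> mv.py <<'E'
DISH=np.array([.494,-.183])
G=.157
def pour(psi,t,zsp=.095,up=None):
    up=psi+45 if up is None else up
    d=np.radians(up+180); d=np.array([np.cos(d),np.sin(d),0]); a=np.cross([0,0,1],d)
    Rt=R.from_rotvec(a*np.radians(t))*R.from_euler('z',psi,degrees=True)
    g=np.r_[DISH,zsp]-Rt.apply([-.116,-.091,-.077])
    Rtool=Rt*R.from_matrix(np.diag([1,-1,-1.]))
    tcp=g+Rt.apply([0,0,G])
    return tcp,Rtool,g,g+Rt.apply([-.096,-.071,-.106])
def back(pos,quat):
    Rt=R.from_quat(quat)*R.from_matrix(np.diag([1,-1,-1.])); g=pos-Rt.apply([0,0,G])
    m=Rt.as_matrix(); print('tray tilt',round(float(np.arccos(m[2,2])),3),'slopes x,y',np.arcsin(m[2,:2]).round(3),'spout',(g+Rt.apply([-.116,-.091,-.077])).round(3),'corner z',(g+Rt.apply([-.096,-.071,-.106]))[2].round(3))
E
python3 -c "
from mv import *
for psi in(-65,-45):
  for t in (30,35): print(psi,t,*[np.round(v if not hasattr(v,'as_quat') else v.as_quat(),3) for v in pour(psi,t)])
tcp=pour(-65,35)[0]; delta([tcp[0],tcp[1],.43],down(-65))
o=status.get_obs(); back(o['position'],o['ee_rot'])"
```

```text
-65 30 [ 0.497 -0.203  0.371] [ 0.815 -0.519  0.253 -0.056] [ 0.571 -0.23   0.235] [ 0.531 -0.196  0.084]
-65 35 [ 0.475 -0.195  0.371] [ 0.804 -0.512  0.294 -0.065] [ 0.559 -0.226  0.242] [ 0.531 -0.197  0.087]
-45 30 [ 0.504 -0.201  0.371] [ 0.892 -0.37   0.239 -0.099] [ 0.582 -0.201  0.235] [ 0.533 -0.183  0.084]
-45 35 [ 0.48  -0.201  0.371] [ 0.881 -0.365  0.278 -0.115] [ 0.57  -0.201  0.242] [ 0.534 -0.183  0.087]
t 5.6 pos [0.4428 0.2139 0.4316] q [ 0.29  0.09 -0.87  1.72  0.07  1.37 -0.28] F [-1.   0.8 -5.5] w 0.144
shift units [-1.87  7.98  0.06] turn units [ 0.08  0.08 16.53]
tray tilt 0.009 slopes x,y [-0.009 -0.001] spout [0.358 0.091 0.199] corner z 0.17
```

Request:
servo_tool:
  motion:
    - [[-0.06, 0.2, 0, 0, 0, 0.4], [-0.11, 0.4, 0, 0, 0, 0.8], [-0.06, 0.42, 0, 0, 0, 0.85], [-0.05, 0.42, 0, 0, 0, 0.85], [0.01, 0.42, 0, 0, 0, 0.85], [0.02, 0.42, 0, 0, 0, 0.85], [0.06, 0.41, 0, 0, 0, 0.85], [0.1, 0.4, 0, 0, 0, 0.85], [0.13, 0.4, 0, 0, 0, 0.85], [0.15, 0.38, 0, 0, 0, 0.85]]

```text
clock: 6.6
position: [0.4454, -0.0037, 0.4273]
ee_rot: [0.974, -0.225, -0.007, 0.004]
ft_force: [-1.0, -0.2, -4.7]
grip_width: 0.137
```

```bash
python3 -c "
from mv import *
tcp=pour(-65,35)[0]; delta([tcp[0],tcp[1],.43],down(-65))"
```

```text
t 6.6 pos [ 0.4454 -0.0037  0.4273] q [ 0.56 -0.05 -0.63  1.84 -0.03  1.36 -0.51] F [-1.  -0.2 -4.7] w 0.137
shift units [ 2.2   3.18 -0.04] turn units [0.18 0.09 7.8 ]
```

Request:
servo_tool:
  motion:
    - [[0.2, 0.36, 0, 0.02, 0.01, 0.8], [0.24, 0.36, 0, 0.02, 0.01, 0.8], [0.26, 0.34, 0, 0.02, 0.01, 0.8], [0.3, 0.32, 0, 0.02, 0.01, 0.8], [0.32, 0.3, 0, 0.02, 0.01, 0.8], [0.34, 0.28, 0, 0.02, 0.01, 0.8], [0.36, 0.26, 0, 0.02, 0.01, 0.8], [0.38, 0.22, 0, 0.02, 0.01, 0.8], [0.3, 0.18, 0, 0, 0, 0.7], [0.2, 0.1, 0, 0, 0, 0.5]]

```text
clock: 7.6
position: [0.4527, -0.2271, 0.426]
ee_rot: [0.83, -0.557, -0.001, 0.0]
ft_force: [0.6, 0.3, -5.1]
grip_width: 0.144
```

```bash
python3 -c "
from mv import *
tcp=pour(-65,35)[0]; delta([tcp[0],tcp[1],.43],down(-65)); delta(tcp,pour(-65,35)[1]);delta(*pour(-65,30)[:2])"
```

```text
t 7.6 pos [ 0.4527 -0.2271  0.426 ] q [ 0.76  0.08 -0.41  1.72  0.03  1.35 -0.83] F [ 0.6  0.3 -5.1] w 0.144
shift units [-0.43 -0.65 -0.08] turn units [ 0.02  0.02 -0.54]
t 7.6 pos [ 0.4527 -0.2271  0.426 ] q [ 0.76  0.08 -0.41  1.72  0.03  1.35 -0.83] F [ 0.6  0.3 -5.1] w 0.144
shift units [-0.43 -0.65  1.11] turn units [ 5.08  4.85 -0.52]
t 7.6 pos [ 0.4527 -0.2271  0.426 ] q [ 0.76  0.08 -0.41  1.72  0.03  1.35 -0.83] F [ 0.6  0.3 -5.1] w 0.144
shift units [-0.11 -1.01  1.1 ] turn units [ 4.36  4.16 -0.53]
```

Request:
servo_tool:
  motion:
    - [[-0.04, -0.07, 0, 0.5, 0.48, -0.05], [-0.04, -0.07, 0, 0.5, 0.48, -0.05], [-0.04, -0.07, 0, 0.5, 0.48, -0.05], [-0.04, -0.07, 0, 0.5, 0.48, -0.05], [-0.04, -0.07, 0, 0.5, 0.48, -0.05], [-0.04, -0.07, 0, 0.5, 0.48, -0.05], [-0.04, -0.07, 0, 0.5, 0.48, -0.05], [-0.04, -0.07, 0, 0.5, 0.48, -0.05], [-0.04, -0.07, 0, 0.5, 0.48, -0.05], [0, 0, 0, 0.5, 0.48, -0.05]]

```text
clock: 8.6
position: [0.4731, -0.204, 0.4242]
ee_rot: [0.798, -0.523, 0.294, -0.064]
ft_force: [-0.4, 0.2, -5.7]
grip_width: 0.143
```

```bash
python3 -c "
from mv import *
delta(*pour(-65,35)[:2])
o=status.get_obs(); back(o['position'],o['ee_rot']);cam('wrist','w3.png')"
```

```text
t 8.6 pos [ 0.4731 -0.204   0.4242] q [ 0.77 -0.11 -0.42  1.96 -0.04  0.67 -0.81] F [-0.4  0.2 -5.7] w 0.143
shift units [-0.59  0.33  0.85] turn units [ 0.08 -0.08 -0.25]
tray tilt 0.611 slopes x,y [0.414 0.421] spout [ 0.493 -0.192  0.149] corner z 0.141
```

View pics/w3.png

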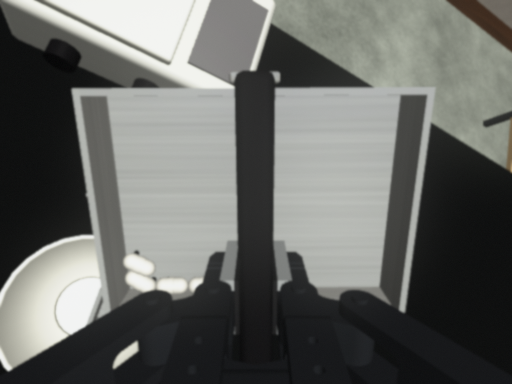

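The bars have gathered in the spout corner at (139,263), (140,281), (172,286) and (197,286). The tray sits in the jaws as before. Lowering about 45 mm.

Request:
servo_tool:
  motion:
    - [[-0.1, 0.06, 0.15, 0, 0, -0.05], [-0.12, 0.07, 0.16, 0.02, -0.02, -0.05], [-0.12, 0.07, 0.16, 0.02, -0.02, -0.05], [-0.12, 0.06, 0.16, 0.02, -0.02, -0.05], [-0.06, 0.03, 0.1, 0, 0, 0], [0, 0, 0, 0, 0, 0], [0, 0, 0, 0, 0, 0], [0, 0, 0, 0, 0, 0]]

```text
clock: 9.45
position: [0.4725, -0.1953, 0.3709]
ee_rot: [0.804, -0.516, 0.29, -0.064]
ft_force: [-0.2, -0.8, -4.6]
grip_width: 0.14
```

Run:
```python
from mv import *
delta(*pour(-65,35)[:2])
o=status.get_obs(); back(o['position'],o['ee_rot'])
w=cam('wrist');t=cam('top');s=cam('scene')
cv2.imwrite('pics/f.png',np.hstack([cv2.resize(w['color'][200:330,80:280,::-1],(400,260)),cv2.resize(t['color'][100:260,200:400,::-1],(325,260))]))
cv2.imwrite('pics/fs.png',cv2.resize(s['color'][130:280,130:330,::-1],None,fx=4,fy=4,interpolation=cv2.INTER_CUBIC))
Rt=R.from_quat(o['ee_rot'])*R.from_matrix(np.diag([1,-1,-1.])); g=o['position']-Rt.apply([0,0,G]); 
print('spout pred scene',proj(s,[g+Rt.apply([-.116,-.091,-.077])]),'corner wrist',proj(w,[g+Rt.apply([-.096,-.071,-.106])]))
```

```text
t 9.45 pos [ 0.4725 -0.1953  0.3709] q [ 0.76 -0.06 -0.45  2.04 -0.    0.56 -0.84] F [-0.2 -0.8 -4.6] w 0.14
shift units [-0.   -0.04  0.02] turn units [ 0.09  0.05 -0.07]
tray tilt 0.602 slopes x,y [0.411 0.413] spout [ 0.49  -0.182  0.095] corner z 0.087
spout pred scene [[207.61288339 218.63853023]] corner wrist [[130.44581315 289.68817028]]
```

View pics/f.png

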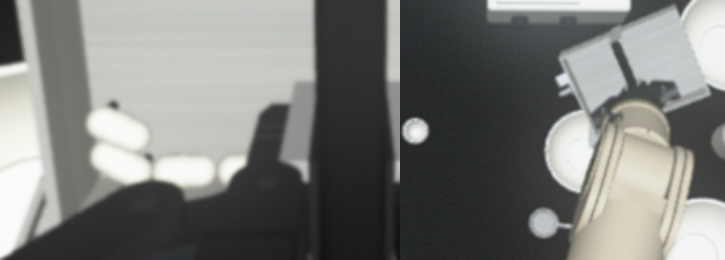

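View pics/fs.png

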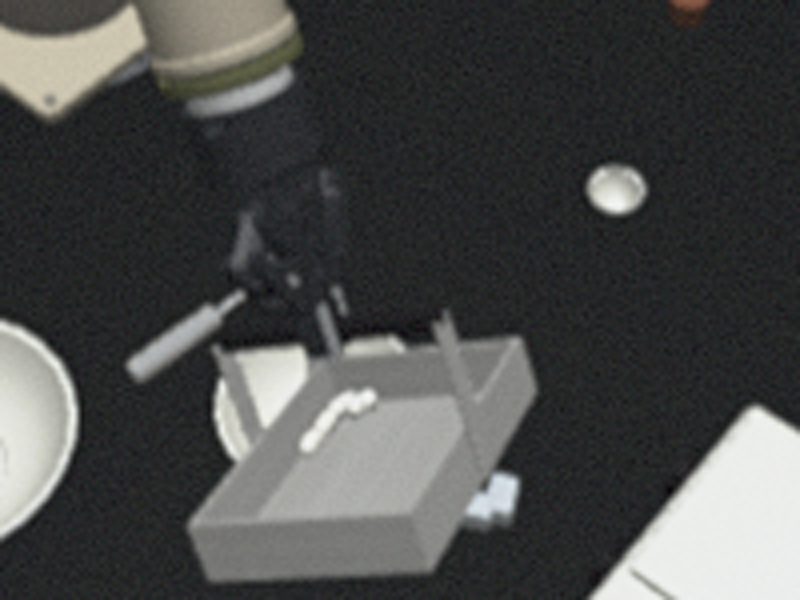

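Run:
```python
from mv import *
o=status.get_obs(); s=cam('scene');w=cam('wrist')
Rt=R.from_quat(o['ee_rot'])*R.from_matrix(np.diag([1,-1,-1.])); g=o['position']-Rt.apply([0,0,G]); cor=g+Rt.apply([-.096,-.071,-.106]); n=Rt.apply([0,0,1]); p=g-.1*n
for c,uv in((s,np.array([(314,437),(335,410),(350,398),(368,398)])/4+130),(w,[(139,263),(140,281),(172,286),(200,286)])):
    O,d=ray(c,uv); P=O+d*(((p-O)@n)/(d@n))[:,None]; print('tray xy',Rt.inv().apply(P-g).round(3).tolist(),'dist',np.linalg.norm(P-cor,axis=1).round(3))
c=cam('top'); print('speeds',o['joint_velocities'].round(3))
```

```text
tray xy [[-0.041, -0.061, -0.1], [-0.075, -0.061, -0.1], [-0.09, -0.056, -0.1], [-0.088, -0.041, -0.1]] dist [0.057 0.024 0.018 0.032]
tray xy [[-0.085, -0.045, -0.1], [-0.086, -0.06, -0.1], [-0.062, -0.064, -0.1], [-0.041, -0.064, -0.1]] dist [0.029 0.016 0.035 0.056]
speeds [ 0.002  0.     0.001  0.003 -0.002 -0.     0.001]
```

The pose is still and both views put all four bars within 60 mm of the corner, so I'm handing in.

```bash
python3 -c "
from mv import *
print(order.hand_in())"
```

```text
the job is handed in; nothing more can be done
None
```

I picked the tray up by its handle, brought its spout over the smallest bowl and tipped it until all four stir bars slid into the spout corner. The job was handed in at about 9.7 s with the tray held still; no verdict is reported.

| Last check | Result | Required |
|---|---|---|
| Tray tilt | 0.60 rad | 0.25–0.9 rad |
| Slope of x and y | 0.41 rad each | at least 0.06 rad each |
| Spout tip to dish centre, from above | about 4 mm | under 60 mm |
| Spout tip height | 0.095 m, about 5 cm above the dish rim | a few cm above the dish |
| Inner corner height | 0.087 m | 0.052–0.2 m |
| Farthest bar from the inner corner | about 57 mm (scene and wrist views) | under 95 mm |

- **How measured:** the tray figures come from the measured tool pose, assuming the bar had not slipped; the wrist view shows it seated as at pickup. The spout tip was hidden by the gripper in the last views, so I did not check its position over the dish directly.
- **Grip:** the arm was still, carrying about 4.6 N with a steady grip.
- **Bench:** no contact force showed up on the way. The cup, boss and scoop looked undisturbed in the last pictures; for the dish, bung and both bottles I did not check final positions.

No check failed. The only disagreement was between the two views on the middle bars, by up to about 13 mm, which does not affect the result.

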